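# Set the kitchen radio three clicks above off

## Robot

A 6-joint arm with a two-finger parallel gripper is mounted at the origin on a cart in front of the work surface, level with it; the furniture and walls round the work are solid. World frame = base frame: x ahead of the robot, y to its left, z up, the work surface at z = 0. Lengths are in m, angles in degrees, forces in N, time in s.
With the tool pointing down it reaches from about 0.4 to 0.825 m from the base axis. Payload 7 kg.
Tool frame: the origin (TCP) lies midway between the tips of the shut fingers; the grasp point (between the pads) lies 19 mm behind it; z points along the fingers, y is the direction in which the jaws open and shut (so a half turn about z gives the same grasp; the last joint's range is limited). The gripper opens to 88 mm and grips with 3 to 60 N. Pads are 19 mm wide; open, the fingers measure 130 mm over their backs; the gripper's body (78 mm by 193 mm) begins 47 mm behind the grasp point.
Start: joints at [-54.654, 20.546, 0.682, 0, -70.136, -16.507], TCP at [0.218, -0.639, 0.227] pointing down, gripper open.
Joint ranges: [-176.03, 176.03], [-82.01, 121.73], [-58.28, 71.71], [-173.87, 95.51], [-174.79, -0.11], [-173.66, 173.66]. Speed limits (degrees/s): [136.94, 136.94, 172.46, 180, 180, 180].

## Interface

Orientations are given as a 3x3 rotation matrix whose columns are the frame's x, y, z axes.
In Python, from rig import robot gives the robot as it stands. Calls block until the motion is done:
- robot.goto(position, orientation): joint-space move of the TCP to a pose.
- robot.servo_line(position, ori=None, speed=0.15): straight line of the TCP; ori=None keeps the orientation; speed is the mean speed in m/s.
- robot.movej(angles): joint-space move.
- robot.move_gripper(opening): opening from 0.0 (shut) to 1.0 (fully open); the grip force is fixed at half the most; returns when the fingers have stopped.
- robot.dwell(seconds).
- robot.ik(position, orientation): joint angles nearest the present ones, or None.
- robot.grab_frame(name): name is "scene" or "top" or "wrist"; returns (picture, depth): 420x560x3 uint8, red, green, blue; 420x560 float32, m along the optical axis (not along the pixel's ray), 0 where there is no reading.
- robot.camera_info(name): a dict with "vfov" (degrees; the focal length in pixels is half the picture's height over the tangent of half this angle, whatever the lens; pixels are square), "cx", "cy" (the principal point, pixels), "view" (4x4, takes a point from world to camera coordinates); the wrist camera has in their place "T_tool_cam" (4x4, takes a point from camera to tool coordinates, whose origin is the TCP and whose axes are the flange's). Camera axes: x right, y down, z forward; pixel columns grow to the right and rows downward; lengths in m; the calibration is good to about 2 mm. A picture is of the moment at which its call begins: read the wrist's pose just before it. camera_info takes no time and is no camera call.
A pose or a line that the arm cannot do raises robot.Unreachable and nothing moves.
- robot.job_done(): hands the job in, once; it reports no verdict.
Readings, each from a call of its own:
- robot.read_t(): time.
- robot.read_qpos(): joint angles.
- robot.read_qvel(): joint speeds.
- robot.read_effort(): joint torques, N m.
- robot.read_position(): TCP position.
- robot.read_tcp_rot(): TCP orientation.
- robot.read_force(): force on the tool from outside, world axes, zero at the start.
- robot.read_ft_torque(): the same for the moment, N m.
- robot.read_grip_width(): opening from 0.0 (shut) to 1.0 (fully open).
Only numpy, scipy, OpenCV 4.12 (cv2) and the standard library are available. Lean on these libraries where they do the work, as an engineer would, in place of code of your own. Each camera call takes 0.05 s, during which the arm holds its last target. There are 200 camera calls.

## Task

With one fingertip on its ribbed edge, roll the kitchen radio's volume wheel (the orange one) away from the radio's front until it stands three clicks above off, then let go. Leave the blue tone wheel as it is.

Things in the scene. Friction and masses are not known exactly. Their poses are not given: they have to be found in the camera images.
- volume (a joint): Turn of the volume wheel: orange, black ribs, 56 mm across. In rad: 0 = off (stop), grows as its top rolls from the radio's front to its back, to 1.75. A click = 20 degrees = 0.349 = spacing of ribs and scale marks = 9.8 mm of edge. The white rib is the pointer; of the six marks beside the wheel, red is off (40 degrees before the top), then five yellow, a click each. Starts at 0 to 0.4.
- volume_top (a point): Highest point of the volume wheel's edge, mid-way across its 20 mm thickness; does not turn. x: level, the way the edge must roll; y: along the axle, 28 mm below; z up. No detents: light steady friction (1.5 N at the edge), stays where left. A closed fingertip (flat end) pressed down with about 5 N and moved level rolls it like rack and pinion; 16 mm strokes do, lifted between.
- tone_mark (a point): The white rib on the edge of the tone wheel: blue, else like the volume wheel, 110 mm left or right of it (varies) on the same radio. The point lies on the edge, 28 mm from the axle, and turns with the wheel, which starts 0.2 to 1.2 rad above its stop and is to be left as it is.
- radio: White radio, fixed, 200 wide (y), 90 deep (x), 75 mm high; origin under its centre, front (-x, grey grille) towards the robot. The two wheels stand 16 mm out of its top, 55 mm left and right of the middle, half-way between front and back; low grey keys between them, a thin folded aerial along the back edge, 6 mm high.

How it is judged:
By the outcome, as a careful person would: the job done as asked, in the order asked, and still so for the second after the job is handed in, with the robot touching nothing.
It also fails if it takes over 35 s, if anything falls off the work surface, if the arm or the gripper's body presses on something with over 40 N, if the wrist force passes 120 N, or if a joint passes its speed limit or range.

## Working session

There is one attempt and no reset: what is moved stays moved. The work goes in short steps, each a Python script; the robot and the scene stay as the last script left them, time stands still between calls to the robot, and variables do not carry over. Pictures are saved under pics/ and viewed, about 8 in all and at most 12, crops included, and the job is handed in when it is done.

```bash
mkdir -p pics; ls; python3 - <<'E'
from rig import robot
import cv2,numpy as np
np.set_printoptions(precision=4,suppress=True)
for n in ["scene","top"]:
    p,d=robot.grab_frame(n); cv2.imwrite(f"pics/{n}0.png",p[:,:,::-1]); np.savez(f"pics/{n}0.npz",p=p,d=d); print(n,robot.camera_info(n))
print(robot.camera_info("wrist"),robot.read_t(),robot.read_tcp_rot(),robot.read_force())
a=cv2.imread("pics/scene0.png");b=cv2.imread("pics/top0.png")
E
```

```text
pics
scene {'vfov': 50.686836768530384, 'cx': 275.0417272695215, 'cy': 211.5300231471797, 'view': array([[ 0.5312, -0.8469,  0.0237, -0.4921],
       [-0.341 , -0.2394, -0.9091,  0.1942],
       [ 0.7756,  0.4748, -0.4159,  0.6067],
       [ 0.    ,  0.    ,  0.    ,  1.    ]])}
top {'vfov': 45.00158456405914, 'cx': 280.05236820820625, 'cy': 219.40749419882536, 'view': array([[-0.0137, -0.9998,  0.0111, -0.243 ],
       [-0.9988,  0.0131, -0.0473,  0.5324],
       [ 0.0471, -0.0117, -0.9988,  0.8902],
       [ 0.    ,  0.    ,  0.    ,  1.    ]])}
{'vfov': 64.2430396281672, 'cx': 280.78136262763724, 'cy': 212.5404008253636, 'T_tool_cam': array([[ 0.0017, -0.9535, -0.3014,  0.0821],
       [ 1.    ,  0.0015,  0.0008, -0.0013],
       [-0.0003, -0.3014,  0.9535, -0.1583],
       [ 0.    ,  0.    ,  0.    ,  1.    ]])} 0.1 [[-0.9465 -0.3228 -0.0006]
 [-0.3228  0.9465  0.0013]
 [ 0.0001  0.0015 -1.    ]] [-0.032  -0.342  -0.3513]
```

View pics/scene0.png

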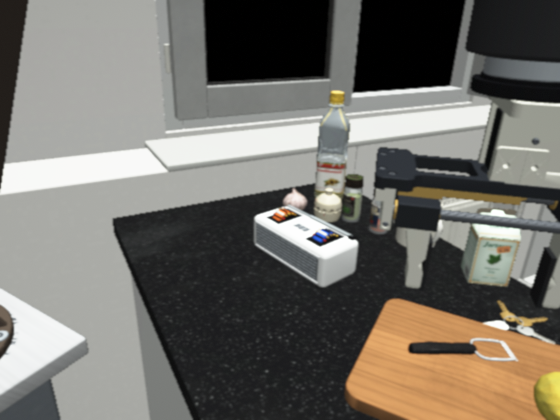

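View pics/top0.png

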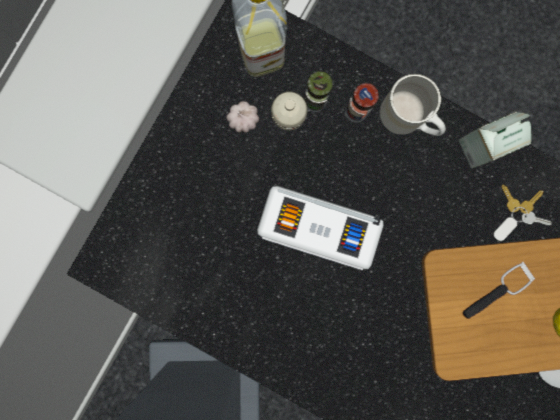

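Scene: radio centre-left, orange wheel (285,215), blue (323,237). Top: orange (289,217), blue (352,236), grille towards the robot (down). I'll locate both wheels by rays and depth.

```bash
cat > h.py <<'E'
import numpy as np,cv2
from rig import robot
np.set_printoptions(precision=4,suppress=True)
def cam(n,H=420,T=None):
    i=robot.camera_info(n); f=H/2/np.tan(np.radians(i["vfov"]/2))
    K=np.array([[f,0,i["cx"]],[0,f,i["cy"]],[0,0,1.]])
    M=np.linalg.inv(i["view"]) if "view" in i else T@i["T_tool_cam"]
    return K,M
def toolT():
    T=np.eye(4);T[:3,:3]=robot.read_tcp_rot();T[:3,3]=robot.read_position();return T
def ray(K,M,u,v): return M[:3,3],M[:3,:3]@np.linalg.solve(K,[u,v,1.])
def on_z(K,M,u,v,z):
    o,d=ray(K,M,u,v);return o+d*(z-o[2])/d[2]
def px(K,M,P):
    c=np.linalg.inv(M)@np.r_[P,1];q=K@c[:3];return q[:2]/q[2]
def mask(p,col):
    h=cv2.cvtColor(p,cv2.COLOR_RGB2HSV)
    lo,hi={'o':((5,150,90),(22,255,255)),'b':((100,120,60),(130,255,255))}[col]
    return cv2.inRange(h,lo,hi)
def blob(p,col,box=None):
    m=mask(p,col)
    if box: k=np.zeros_like(m);k[box[1]:box[3],box[0]:box[2]]=1;m=m*k
    return m
E
python3 - <<'E'
from h import *
p=np.load('pics/top0.npz');d=p['d'];p=p['p'];K,M=cam('top')
P=[]
for c,box in(('o',(265,185,310,240)),('b',(335,210,375,260))):
    m=blob(p,c,box);v,u=np.nonzero(m);r=cv2.minAreaRect(np.c_[u,v].astype(np.float32));print(c,len(u),r)
    q=on_z(K,M,*r[0],0.086);P.append(q);dd=np.median(d[v,u]);print(q,'depth z',(M@np.r_[np.linalg.solve(K,[*r[0],1])*dd,1])[:3])
a,b=P;print(np.linalg.norm(a-b),'axle deg',np.degrees(np.arctan2(*(a-b)[1::-1])), np.linalg.norm(a[:2]))
E
```

```text
o 253 ((289.6697692871094, 217.40567016601562), (16.345903396606445, 25.961143493652344), 15.945395469665527)
[ 0.5288 -0.2651  0.086 ] depth z [ 0.5288 -0.2651  0.086 ]
b 285 ((352.9622802734375, 236.632080078125), (14.010775566101074, 26.785306930541992), 15.94539737701416)
[ 0.4958 -0.3685  0.086 ] depth z [ 0.4958 -0.3686  0.0856]
0.10855322629864066 axle deg 72.32850011427635 0.5914881521927975
```

```bash
cat >> h.py <<'E'
ax=np.array([np.cos(np.radians(72.33)),np.sin(np.radians(72.33)),0]); rl=np.array([ax[1],-ax[0],0])
R=np.c_[-rl,ax,[0,0,-1]]
E
python3 - <<'E'
from h import *
W=np.array([.5288,-.2651,.091])
robot.move_gripper(0)
robot.goto(W+[0,0,.06],R)
T=toolT();p,d=robot.grab_frame('wrist');np.savez('pics/w1.npz',p=p,d=d,T=T)
cv2.imwrite('pics/w1.png',p[:,:,::-1])
print(robot.read_t(),T,robot.read_force(),robot.read_grip_width(),px(*cam('wrist',T=T),W))
E
```

```text
3.3667 [[-0.9527  0.3038  0.0001  0.5287]
 [ 0.3038  0.9527 -0.0001 -0.2657]
 [-0.0002 -0.0001 -1.      0.1511]
 [ 0.      0.      0.      1.    ]] [0.7712 0.1096 0.3854] 0.0039382023989547 [282.9544 229.3338]
```

View pics/w1.png

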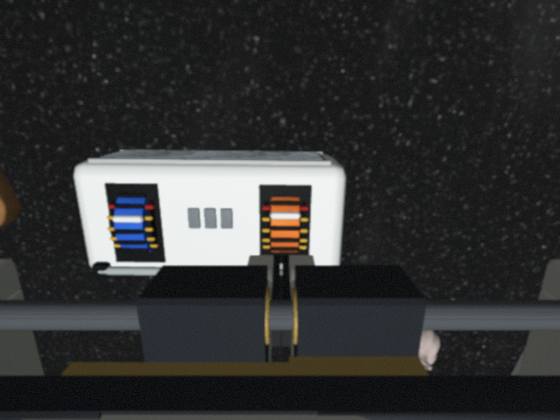

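Wrist view: orange wheel about (285,222) with white rib at about (285,216), between red marks (v≈208) and the first yellow; blue rib (128,220); shut tips near (281,260). Front is up in the image. Now measure rib/marks finely.

```bash
cat >> h.py <<'E'
def marks(p,K,M,u0,u1,v0,v1,tag):
    """sub-pixel rows of the wheel's features in a column strip"""
    c=p[v0:v1,u0:u1].astype(float).mean(1)
    return c
def ribang(K,M,u,v,C,r=.028):
    """angle (deg, from top, + towards back) of the pixel's ray on the cylinder about axle through C"""
    o,d=ray(K,M,u,v); o=o-C
    o2=np.array([o@rl,o[2]]);d2=np.array([d@rl,d[2]])
    a,b,c=d2@d2,o2@d2,o2@o2-r*r; s=b*b-a*c
    t=(-b-np.sqrt(max(s,0)))/a; q=o2+t*d2
    return np.degrees(np.arctan2(q[0],q[1]))
E
python3 - <<'E'
from h import *
z=np.load('pics/w1.npz');p=z['p'];K,M=cam('wrist',T=z['T'])
for n,(u,v,w,h) in {'o':(255,180,60,80),'b':(100,178,65,90)}.items():
    cv2.imwrite(f'pics/c_{n}.png',cv2.resize(p[v:v+h,u:u+w,::-1],None,fx=6,fy=6,interpolation=cv2.INTER_CUBIC))
a=cv2.imread('pics/c_o.png');b=cv2.imread('pics/c_b.png')
H=max(a.shape[0],b.shape[0]);o=np.zeros((H,a.shape[1]+b.shape[1]+10,3),np.uint8);o[:a.shape[0],:a.shape[1]]=a;o[:b.shape[0],a.shape[1]+10:]=b
cv2.imwrite('pics/c1.png',o)
hs=cv2.cvtColor(p,cv2.COLOR_RGB2HSV)
print('orange col strip');
for v in range(186,256): print(v,p[v,276:294].mean(0).astype(int),p[v,263:269].mean(0).astype(int),p[v,302:308].mean(0).astype(int))
# slot (dark rectangle) centre
for col,box in(('o',(250,175,325,262)),('b',(98,172,172,270))):
    x0,y0,x1,y1=box
    m=mask(p,col)[y0:y1,x0:x1];vv,uu=np.nonzero(m);r=cv2.minAreaRect(np.c_[uu+x0,vv+y0].astype(np.float32));print(col,r,vv.min()+y0,vv.max()+y0,uu.min()+x0,uu.max()+x0)
    print(on_z(K,M,*r[0],.088))
for v in (190,200,210,220,230,240): print(v,z['d'][v,[265,285,305,330]])
E
```

```text
orange col strip
186 [49 50 51] [45 47 48] [53 55 54]
187 [37 38 40] [39 40 42] [35 36 38]
188 [37 39 40] [37 40 40] [36 38 40]
189 [38 39 41] [38 39 41] [37 39 41]
190 [37 39 41] [39 40 42] [38 39 41]
191 [38 39 41] [38 39 41] [36 37 39]
192 [38 39 41] [37 40 42] [37 38 40]
193 [37 39 40] [37 38 41] [37 37 39]
194 [36 38 40] [38 39 42] [36 37 40]
195 [42 38 39] [38 41 41] [36 36 38]
196 [81 52 39] [38 39 41] [35 36 38]
197 [134  74  39] [37 38 40] [38 39 40]
198 [166  88  40] [37 39 40] [37 39 41]
199 [163  85  37] [37 38 40] [37 38 40]
200 [123  64  29] [36 37 38] [35 37 39]
201 [67 38 25] [31 32 33] [32 32 34]
202 [34 31 32] [25 27 28] [26 28 30]
203 [36 36 38] [23 25 26] [23 24 26]
204 [66 43 33] [30 25 26] [29 29 30]
205 [130  69  34] [67 28 30] [44 26 27]
206 [185  98  44] [115  32  31] [89 29 27]
207 [207 109  49] [151  38  36] [136  35  33]
208 [213 112  50] [165  42  40] [161  41  38]
209 [214 112  50] [150  41  38] [154  40  38]
210 [209 112  56] [98 31 31] [112  33  31]
211 [186 120  90] [45 27 27] [61 28 29]
212 [164 147 140] [28 29 30] [31 27 29]
213 [182 187 186] [27 28
[... 1476 characters left out ...]
126  53]
249 [39 35 35] [68 57 34] [96 83 42]
250 [80 47 33] [35 35 35] [47 44 35]
251 [108  59  31] [30 32 35] [28 31 33]
252 [85 48 31] [29 30 33] [30 32 34]
253 [45 36 33] [32 33 34] [34 35 36]
254 [30 31 32] [47 47 47] [45 46 45]
255 [31 33 33] [67 68 65] [67 68 64]
o ((284.5, 224.5), (55.0, 45.0), 90.0) 197 252 262 307
[ 0.5267 -0.2633  0.088 ]
b ((130.7566680908203, 224.31796264648438), (58.855079650878906, 35.47697067260742), 84.4006576538086) 196 252 113 151
[ 0.494  -0.3661  0.088 ]
190 [0.2397 0.2403 0.2391 0.2396]
200 [0.2422 0.2385 0.2405 0.2415]
210 [0.2365 0.2356 0.2381 0.2458]
220 [0.2358 0.2343 0.2354 0.2481]
230 [0.2357 0.2338 0.2362 0.25  ]
240 [0.2411 0.2357 0.2394 0.2514]
```

View pics/c1.png

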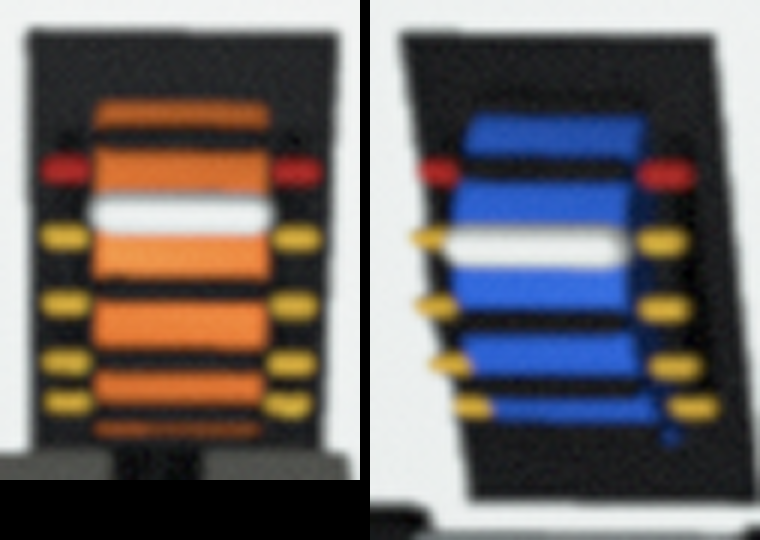

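```bash
cat >> h.py <<'E'
from scipy.optimize import least_squares
def fit(K,M,rib,mk,u,um,C0,zfix=.063):
    """rib: rows of consecutive ribs (index of white = 0), mk: rows of marks (index 0=red). Unknown: roll offset, height, phase, mark radius"""
    def f(x):
        C=C0+rl*x[0]; C=np.array([C[0],C[1],zfix+x[1]])
        e=[ribang(K,M,u,v,C)-(x[2]+20*i) for i,v in rib.items()]
        e+=[ribang(K,M,um,v,C,x[3])-(-40+20*i) for i,v in mk.items()]
        return np.r_[e,x[1]/.0005,(x[3]-.028)/.0007]
    return least_squares(f,[0,0,-25,.028],x_scale=[.001,.001,1,.001])
E
python3 - <<'E'
from h import *
z=np.load('pics/w1.npz');K,M=cam('wrist',T=z['T'])
C0=np.array([.5270,-.2640,.063])
s=fit(K,M,{-1:202.5,0:215.2,1:227.9,2:239.6,3:248.8},{0:208.05,1:219.4,2:230.5,3:240.3,4:246.9},284.5,284.5,C0)
print(s.x,s.fun); print('C',C0+rl*s.x[0],'clicks',(s.x[2]+40)/20)
print('y along axle: ',on_z(K,M,284.0,222,.09))
# fingertip
C=C0+rl*s.x[0]
for u in(262,306): print(((on_z(K,M,u,224,.09)-C)@ax))
E
```

```text
[  0.0043  -0.0006 -26.2312   0.0243] [ 2.5956  1.7315 -0.0508 -1.5929 -2.6835  2.1053  1.5254  0.502   0.0346
 -1.4077 -1.1252 -5.3368]
C [ 0.5311 -0.2653  0.063 ] clicks 0.6884419564169255
y along axle:  [ 0.5242 -0.2629  0.09  ]
-0.015083017259963619
0.015524382602770313
```

```bash
cat >> h.py <<'E'
TOP=np.array([.5300,-.2653,.091])
def stroke(L,F=5.0):
    a=TOP-rl*L/2
    robot.servo_line(a+[0,0,.006],R,speed=.08); robot.dwell(.15)
    f0=np.mean([robot.read_force() for _ in range(3)],0); z=a[2]+.003
    while z>TOP[2]-.012:
        robot.servo_line([a[0],a[1],z],R,speed=.03); f=robot.read_force()-f0
        if f[2]>F-1: break
        z-=.001 if f[2]<1 else .0004
    print('contact z',z,robot.read_position(),'f',f,'t',robot.read_t())
    if f[2]<2: print('NO CONTACT'); robot.servo_line(TOP+[0,0,.05],R); return
    n=max(2,int(np.ceil(L/.003)))
    for k in range(1,n+1):
        q=a+rl*L*k/n; robot.servo_line([q[0],q[1],z],R,speed=.03)
        f=robot.read_force()-f0; print(k,'Fz %.1f Froll %.1f Fax %.1f'%(f[2],f@rl,f@ax),'roll %.4f'%((robot.read_position()-TOP)@rl))
        if f[2]<3.5: z-=.0004
        elif f[2]>8: z+=.0004
    p=robot.read_position(); robot.servo_line([p[0],p[1],TOP[2]+.012],R,speed=.06)
def look(n):
    robot.servo_line(np.array([.5288,-.2651,.151]),R,speed=.12); robot.dwell(.2)
    T=toolT();p,d=robot.grab_frame('wrist');np.savez(f'pics/{n}.npz',p=p,d=d,T=T)
    for v in range(196,253): print(v,p[v,276:294].mean(0).astype(int),p[v,263:269].mean(0).astype(int)[:2])
    cv2.imwrite(f'pics/{n}.png',cv2.resize(p[170:270,95:330,::-1],None,fx=3.4,fy=3.4,interpolation=cv2.INTER_CUBIC))
    print('t',robot.read_t())
E
python3 - <<'E'
from h import *
stroke(.012); look('w2')
E
```

```text
contact z 0.09 [ 0.5245 -0.2636  0.0907] f [-0.6715  0.5359  5.1713] t 5.5917
1 Fz 4.6 Froll -0.3 Fax 1.2 roll -0.0022
2 Fz 5.6 Froll 1.4 Fax -0.8 roll 0.0008
3 Fz 5.7 Froll -0.0 Fax 0.8 roll 0.0035
4 Fz 7.2 Froll -0.8 Fax 0.3 roll 0.0067
196 [29 31 33] [38 40]
197 [37 37 39] [37 39]
198 [62 41 34] [37 39]
199 [116  63  32] [38 40]
200 [161  85  38] [37 37]
201 [181  94  41] [37 37]
202 [187  98  43] [32 33]
203 [190  99  43] [30 30]
204 [173  91  40] [26 28]
205 [118  62  29] [25 24]
206 [55 35 27] [45 26]
207 [30 31 33] [89 28]
208 [40 35 35] [137  36]
209 [88 51 34] [162  42]
210 [155  82  39] [156  40]
211 [202 107  48] [116  35]
212 [218 115  52] [63 27]
213 [220 117  53] [34 29]
214 [222 120  55] [29 29]
215 [224 122  56] [29 28]
216 [223 122  56] [29 29]
217 [197 107  50] [40 35]
218 [126  68  34] [90 74]
219 [51 33 28] [153 124]
220 [29 32 35] [193 157]
221 [52 38 34] [187 151]
222 [133  78  43] [132 108]
223 [212 123  61] [68 57]
224 [235 144  71] [37 35]
225 [237 150  75] [31 30]
226 [238 151  76] [33 31]
227 [238 151  76] [31 30]
228 [231 146  80] [36 33]
229 [208 150 116] [68 57]
230 [190 178 170] [128 105]
231 [205 210 209] [181 149]
232 [224 228 227] [191 157]
233 [235 238 237] [151 125]
234 [233 237 237] [90 77]
235 [222 221 216] [43 39]
236 [217 174 152] [27 27]
237 [225 138  88] [29 26]
238 [229 126  59] [38 33]
239 [229 124  55] [88 72]
240 [228 122  55] [153 125]
241 [208 108  48] [194 157]
242 [137  71  34] [187 151]
243 [57 36 28] [127 103]
244 [30 31 35] [55 47]
245 [51 37 34] [34 31]
246 [122  65  35] [86 71]
247 [189  99  45] [151 123]
248 [211 110  50] [192 156]
249 [189  99  44] [181 147]
250 [127  67  33] [120  98]
251 [61 40 33] [52 46]
252 [35 36 37] [28 29]
t 7.7667
```

View pics/w2.png

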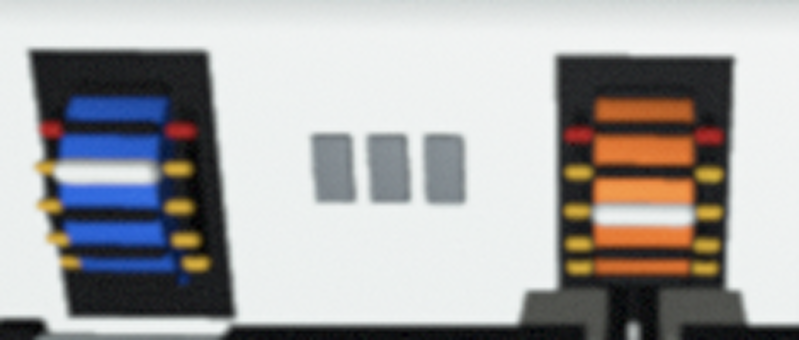

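White rib now at y2 (row ≈232.8 vs yellow-2 mark 231.7); blue rib unchanged at its first yellow mark. Refit with parallax.

```bash
python3 - <<'E'
from h import *
A=({-1:202.5,0:215.3,1:227.9,2:239.5,3:248.5},{0:208.05,1:219.4,2:230.5,3:240.3,4:246.9},'w1')
B=({-2:207.1,-1:219.9,0:232.8,1:244.3,2:252},{0:209.4,1:220.4,2:231.7,3:241.5,4:248.3},'w2')
B[0].pop(2)
cams=[cam('wrist',T=np.load(f'pics/{s[2]}.npz')['T']) for s in(A,B)]
C0=np.array([.53,-.2653,.063])
for rr in (.028,.0285,.029):
  def f(x):
    e=[]
    for j,(s,(K,M)) in enumerate(zip((A,B),cams)):
        C=C0+rl*x[j]+[0,0,x[5]]
        e+=[ribang(K,M,284.5,v,C,rr)-(x[2+j]+20*i) for i,v in s[0].items()]
        e+=[ribang(K,M,284.5,v,C,x[4])-(-40+20*i) for i,v in s[1].items()]
    return np.r_[e,x[5]/.002]
  s=least_squares(f,[0,0,-26,0,.025,0],x_scale=[.001,.001,1,1,.001,.001]);print(rr,s.x,s.fun,'clicks',(s.x[2:4]+40)/20)
E
```

```text
0.028 [  0.0034   0.0034 -27.0626  -0.9614   0.024   -0.006 ] [ 1.6962  1.6439  0.1663 -1.1488 -2.3576  0.2137  0.4716  0.1059  0.3495
 -0.0213  1.1009  0.3547 -0.5484 -0.9073  0.3807 -0.0624 -0.172  -0.0739
  0.0338 -3.0224] clicks [0.6469 1.9519]
0.0285 [  0.0039   0.0039 -27.2211  -1.0561   0.0242  -0.0077] [ 2.2658  1.9258  0.2119 -1.3787 -3.0248  0.281   0.5179  0.1391  0.3734
 -0.0022  1.5004  0.4951 -0.6555 -1.34    0.4278 -0.0333 -0.1567 -0.0717
  0.0177 -3.8266] clicks [0.6389 1.9472]
0.029 [  0.0044   0.0044 -27.3849  -1.1545   0.0243  -0.0092] [ 2.8314  2.206   0.2556 -1.6101 -3.683   0.3376  0.5568  0.1669  0.3932
  0.0133  1.8989  0.6351 -0.7631 -1.7708  0.4679 -0.0084 -0.1434 -0.0695
  0.0046 -4.5785] clicks [0.6308 1.9423]
```

```bash
python3 - <<'E'
from h import *
stroke(.0102); look('w3')
E
```

```text
contact z 0.0906 [ 0.5253 -0.2639  0.0909] f [0.664  1.8208 4.3604] t 9.9917
1 Fz 4.5 Froll 0.1 Fax 1.4 roll -0.0022
2 Fz 3.9 Froll -0.3 Fax 1.2 roll 0.0002
3 Fz 5.7 Froll -1.0 Fax 1.5 roll 0.0027
4 Fz 6.8 Froll 0.0 Fax 0.8 roll 0.0055
196 [24 25 27] [38 38]
197 [28 30 33] [36 38]
198 [41 35 36] [39 40]
199 [82 48 33] [38 39]
200 [138  73  34] [37 38]
201 [173  91  41] [36 37]
202 [186  97  43] [34 35]
203 [191 100  44] [28 29]
204 [193 101  44] [23 25]
205 [174  91  40] [26 25]
206 [115  60  30] [42 24]
207 [49 32 28] [86 25]
208 [29 31 33] [136  36]
209 [43 34 34] [161  40]
210 [102  56  33] [155  40]
211 [170  90  42] [116  34]
212 [208 110  49] [65 29]
213 [221 118  53] [33 29]
214 [222 120  54] [28 28]
215 [224 122  56] [30 29]
216 [226 125  58] [30 30]
217 [221 120  55] [41 36]
218 [180  99  46] [87 72]
219 [110  60  32] [150 122]
220 [45 31 28] [192 156]
221 [29 32 35] [187 152]
222 [55 39 34] [133 108]
223 [139  81  43] [69 59]
224 [220 128  64] [39 36]
225 [236 147  73] [32 31]
226 [238 150  75] [32 30]
227 [238 151  76] [31 30]
228 [238 151  75] [34 32]
229 [238 149  74] [64 54]
230 [229 137  67] [123 100]
231 [179 104  51] [176 145]
232 [101  59  32] [188 153]
233 [42 33 30] [153 125]
234 [34 35 38] [89 74]
235 [63 43 34] [39 35]
236 [141  77  38] [28 27]
237 [212 114  53] [27 26]
238 [230 126  57] [35 32]
239 [229 124  55] [83 68]
240 [225 127  68] [145 119]
241 [217 152 124] [189 153]
242 [213 199 192] [187 152]
243 [226 230 230] [133 110]
244 [238 240 240] [68 60]
245 [239 242 241] [45 42]
246 [230 232 230] [87 73]
247 [214 189 176] [151 123]
248 [207 136 102] [193 156]
249 [196 105  54] [183 148]
250 [155  81  36] [120  98]
251 [91 51 31] [52 46]
252 [43 35 34] [30 32]
t 12.15
```

View pics/w3.png

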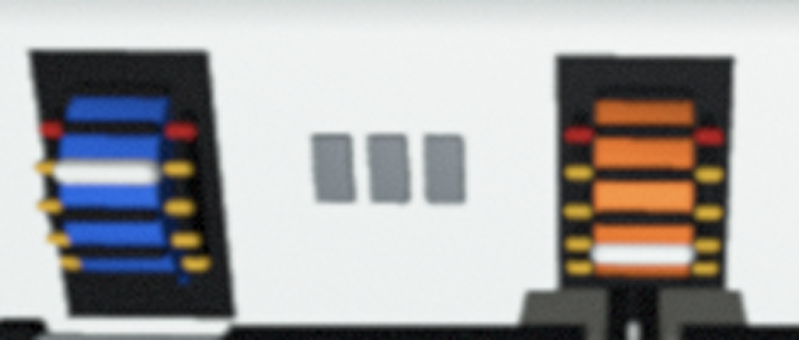

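From the front side the rib lies between y3 and y4, but my parallax model (marks recessed to about r = 24 mm) gives ≈3.03 clicks. I'll check it with the tool turned half round, where the camera looks radially at about +18° and parallax vanishes.

```bash
python3 - <<'E'
from h import *
R2=np.c_[rl,-ax,[0,0,-1]]
P=np.array([.5288,-.2651,.151])
print(robot.ik(P,R2))
robot.goto(P,R2); robot.dwell(.2)
T=toolT();p,d=robot.grab_frame('wrist');np.savez('pics/w4.npz',p=p,d=d,T=T)
K,M=cam('wrist',T=T);c=px(K,M,TOP).astype(int);print(c,px(K,M,TOP+rl*.17-[0,0,.06]),robot.read_t(),robot.read_position())
x,y=max(c[0]-60,0),max(c[1]-60,0);cv2.imwrite('pics/w4.png',cv2.resize(p[y:y+100,x:x+120,::-1],None,fx=6,fy=6,interpolation=cv2.INTER_CUBIC));print(x,y)
E
```

```text
[ -7.7059  16.1754 -16.098    0.     -57.7266  80.0359]
[278 229] [279.2229 -23.4244] 15.05 [ 0.5288 -0.2651  0.151 ]
218 169
```

View pics/w4.png

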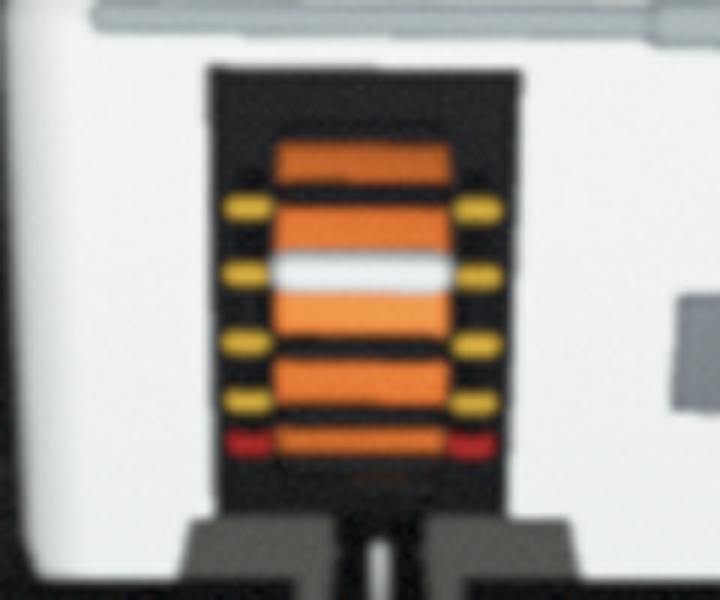

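Rear view: counting from the red mark (crop row 443), the yellow marks sit at 402, 345, 275 and 209. The white rib is at 272, level with the third one (≈3.04 clicks). The fingers are 60 mm clear, so I'm handing in.

```bash
python3 - <<'E'
from h import *
print(robot.read_force(),robot.read_t()); robot.job_done()
E
```

```text
[-0.1712 -0.0129 -0.6135] 15.05
the job is handed in; nothing more can be done
```

The volume wheel now stands about 3.04 clicks above off, within about 1° of the third yellow mark, and I handed the job in at 15 s. I rolled it with the shut fingertip in two strokes of about 12.5 mm and 10.4 mm, pressing with 4–7 N, from a start of about 0.65 clicks.

**Last checks:**
- **Volume, from behind:** looking almost straight at the third yellow mark, the white rib lines up with it, about 0.05 click beyond it.
- **Volume, from the front:** the rib appeared to lie between the third and fourth marks. The marks sit lower than the wheel's edge, so this view is skewed. Corrected for that, it gives about 3.03 clicks, which agrees.
- **Tone wheel:** the blue wheel's white rib looked unmoved in the views after each stroke.
- **Robot:** the fingers were 60 mm clear of the radio, touching nothing.
- **Fifth mark:** I never saw the fifth yellow mark, which I take to be hidden in the slot. I counted from the red mark instead, and the spacing fits.

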